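# Wedge the rocking comparator stand

### The job

The dial comparator stand rocks because its front-left foot is too short to reach the bench. With the fingertips, first press down on the front-left corner of its base plate to feel it rock, then push the wooden wedge, thin end first, along the bench under that short foot until it is snug, without shifting or jacking up the stand. Then press down on the same corner again and finish while still pressing it firmly, the corner no longer sinking; pick nothing up and leave everything else alone.

Things in the scene. Friction and masses are not known exactly. Their poses are not given: they have to be found in the camera images.
- stand: loose dial comparator stand, 6 kg: base plate 160 (x) x 220 (y) mm, underside 24, top 54 mm above the bench, on four round rubber feet, 24 mm across, at x +-65, y +-90 mm; a column with arm and dial, 204 mm high, at the rear right (x -40 to +70, y -100 to -35 mm). Origin on the bench under the plate's centre; x runs from front edge to rear, y to the left. It takes 20 N or more sideways to slide it
- short_foot (a point): point on the bench plane under the axis of the short front-left foot, axes as the stand. The foot is 24 mm across with a crowned underside (flat 10 mm across, edge 3 mm higher) and hangs 3 to 6 mm above the bench (differs from run to run, not told). Pressed with about 5 N from above, the corner sinks until this foot meets the bench; let go, it tips back
- corner (a point): point on the top of the base plate right above the short foot, 53.5 to 54 mm over the bench while the stand is level; it is the place to press, 15 mm from the front edge and 20 mm from the left edge. More than 5 N is a firm press
- wedge: loose plain wooden wedge, 40 g, 70 mm long (x), 40 mm wide (y), 1.5 mm thick at the thin end (+x), rising evenly to 13 mm at the butt (-x); origin in the middle of its underside. It lies in front of the short foot with the thin end more or less towards it
- wedge_tip (a point): middle of the wedge's thin end, at its underside
- wedge_butt (a point): middle of the wedge's upright butt face, 6.5 mm above its underside: the face to push on (40 x 13 mm). It slides with under 1 N and jams snug under the foot at 5 to 10 N
- mount_a: bystander: black resin specimen mount, disc 31 mm across and 18 mm high, origin under its centre
- mount_b: bystander: black resin specimen mount, disc 31 mm across and 21 mm high, origin under its centre
- oil_bottle: bystander: small oil bottle, 34 mm across, 83 mm high, origin under its centre
- swab_jar: bystander: clear jar of swabs, 68 mm across, 82 mm high, origin under its centre
- indenter: bystander: small pointed metal indenter, 16 mm across, 31 mm high, standing on its flat end, origin under its centre
Not all that is in view belongs to the job. What is meant by the wedge is not purple or yellow, and is the larger of those in its own colour.

How it is judged:
On the way, in this order (a step that is already met when the one before it is completed fails the run):
1. the fingers press the corner over the short foot and it rocks down by more than 2 mm (height (world z) of corner below 0.0517 m and contact force between the fingers and stand above 1 N and horizontal distance between the grasp point and corner below 0.04 m), for 0.05 s.
2. the fingers have pushed the wedge's thin end past the middle of the short foot (x of wedge_tip in the frame of short_foot above 0 m and contact force between the fingers and wedge above 0.3 N), for 0.02 s.
At the end, for the whole second after the job is handed in: The wedge's thin end is past the middle of the short foot (within 22 mm sideways), the wedge bears the stand, and the fingers press within 40 mm of the corner point with over 5 N; the corner stays within 1.5 mm of its level height and 15 mm of its start; the stand is at rest (contact force between the fingers and stand above 5 N and horizontal distance between the grasp point and corner below 0.04 m and height (world z) of corner between 0.0522 and 0.0552 m and x of wedge_tip in the frame of short_foot above 0 m and y of wedge_tip in the frame of short_foot between -0.022 and 0.022 m and contact force between wedge and stand above 1 N and linear speed of stand below 0.01 m/s and distance of corner from where it was at the start of the episode below 0.015 m); the arm keeps its last pose, push and grip.
It fails at once if the wedge is lifted off the bench or tipped (height (world z) of wedge above 0.01 m or angle between wedge's own z axis and vertical above 0.3 rad).
It fails at once if the stand is lifted, jacked up or shoved along (height (world z) of stand above 0.008 m or height (world z) of corner above 0.06 m or distance of stand from where it was at the start of the episode above 0.015 m).
It fails at once if a bystander is disturbed (distance of any of mount_a, mount_b, oil_bottle, swab_jar, indenter from where it was at the start of the episode above 0.02 m).
It also fails if it takes over 54 s, if anything falls off the work surface, if the arm or the gripper's body presses on something with over 40 N, if the wrist force passes 120 N, or if a joint passes its speed limit or range.

### The arm

A 6-joint arm with a two-finger parallel gripper is mounted at the origin on a cart in front of the work surface, level with it; the furniture and walls round the work are solid. World frame = base frame: x ahead of the robot, y to its left, z up, the work surface at z = 0. Lengths are in m, angles in rad, forces in N, time in s.
With the tool pointing down it reaches from about 0.3 to 0.775 m from the base axis. Payload 14.6 kg.
Tool frame: the origin (TCP) lies at the very end of the fingers, on their centre line; the grasp point (between the pads) lies 19 mm behind it (ctrl.hold_point_z is the distance from the TCP to the grasp point, in m); x points along the fingers, y is the direction in which the jaws open and shut, and the axes are right-handed (so a half turn about x gives the same grasp; the last joint's range is limited). The gripper opens to 94 mm and grips with 3 to 60 N. Pads are 16 mm wide; open, the fingers measure 119 mm over their backs; the gripper's body (75 mm by 177 mm) begins 78 mm behind the grasp point.
Start: joints at [-1.393, 0.3, 1.521, -0, 1.321, -0.067], TCP at [0.133, -0.534, 0.205] pointing down, gripper open.
Joint ranges: [-3.03, 3.03], [-0.79, 2.21], [0.23, 2.52], [-1.04, 4.18], [0, 3.07], [-2.55, 2.55]. Speed limits (rad/s): [2.22, 2.22, 2.57, 3.14, 3.14, 3.14].

### API

Orientations are given as [roll, pitch, yaw] about the fixed x, y, z axes, in that order (R = Rz(yaw) Ry(pitch) Rx(roll)).
In Python, from station import get_obs, camera, ticket, ctrl gives the robot as it stands.
- The arm moves only by the tool step_arm, never from a script. Its argument "motion" is a list that holds one entry, the list of rows, each a list of 6 numbers: the shift along the tool's x, y, z in m, then the turn, a rotation vector about the tool's x, y, z in degrees. A call has 1 to 12 rows; each row shifts and turns the commanded pose from where the row before left it, along the tool's axes as they then stand; what a row does not reach is not made up. A row lasts 1/8 s, in which the tool goes at most 62.5 mm and 10.7 degrees, less where a joint would pass 70% of its speed; a pose out of reach is approached as far as the arm can. A call is refused whole if a number of a shift passes 0.0625 or a number of a turn 10.7, either way. A call with a gripper value outside its range is refused whole. "fingers" is the finger opening in m, from 0 to 0.094, set as the call begins (left out, the last holds). The fingers move at their own pace and stop on an object; "squeeze" is the grip in N (left out, the last holds). Time passes only in rows, so rows that do not move let the fingers close. It gives the time, the measured TCP pose, the force and the opening at its end, in the units of the state.
- get_obs(): the state, without advancing time (a new reading comes with each control period).
- camera(name): name is "side" or "top" or "wrist"; returns a dict with "pixels" (384x512x3 uint8, red, green, blue), "fx", "fy", "cx", "cy" (pixels), "extrinsics" (4x4, takes a point from world to camera coordinates); the wrist camera has in their place "T_tool_cam" (4x4, takes a point from camera to tool coordinates, whose origin is the TCP and whose axes are the tool frame's). Camera axes: x right, y up, looking along -z (the intrinsics and any distortion apply to the point x, -y, -z); pixel columns grow to the right and rows downward; lengths in m; the calibration is good to about 2 mm. A picture is of the moment at which its call begins: read the wrist's pose just before it. There is no depth.
- ticket.hand_in(): hands the job in, once; it reports no verdict.
The state is a dict: "time_s": time; "qpos": joint angles; "joint_vel": joint speeds; "tau": joint torques, N m; "ee_pos": TCP position; "eef_rot": TCP orientation; "force": force on the tool from outside, world axes, zero at the start; "moment": the same for the moment, N m; "grip_width": finger opening in m.
Only numpy, scipy, OpenCV 4.12 (cv2) and the standard library are available. Lean on these libraries where they do the work, as an engineer would, in place of code of your own. Each camera call takes 0.05 s, during which the arm holds its last target.

## Working session

There is one attempt and no reset: what is moved stays moved. The work goes in short steps, Python scripts to look and compute and a tool call to move; the robot and the scene stay as the last step left them, time stands still between calls to the robot, and variables do not carry over. Pictures are saved under pics/ and viewed, and the job is handed in when it is done.

Besides the shell and the picture viewer there is one more tool, called as a command line: name --argument value ..., lists and objects as JSON in quotes. step_arm: Moves the arm, as the interface text tells. Its arguments: {"type":"object","properties":{"motion":{"type":"array","items":{"type":"array","items":{"type":"array","items":{"type":"number"}}}},"fingers":{"type":"number"},"squeeze":{"type":"number"}},"required":["motion"]}

```bash
mkdir -p pics; ls
python3 - <<'E'
from station import get_obs,camera,ctrl
import cv2
o=get_obs();print(o, ctrl.hold_point_z)
for n in ["side","top","wrist"]:
    c=camera(n);cv2.imwrite(f"pics/{n}0.png",c["pixels"][:,:,::-1])
    print(n,c["fx"],c["fy"],c["cx"],c["cy"],c.get("extrinsics"),c.get("T_tool_cam"),[k for k in c])
E
```

```text
pics
{'time_s': 0.0, 'qpos': array([-1.39260305e+00,  3.00495281e-01,  1.52155169e+00,  6.43904117e-06,
        1.32075010e+00, -6.65846039e-02]), 'joint_vel': array([ 0.00194159, -0.00144185,  0.00025299,  0.00068549, -0.00095175,
        0.00146388]), 'tau': array([ 2.63037065e-03, -5.31800687e+01, -3.52735198e+01,  7.09642796e-02,
        2.43620243e-02, -8.86244379e-05]), 'ee_pos': array([ 0.13324746, -0.53334239,  0.20488552]), 'eef_rot': array([-1.64255925,  1.5695919 ,  1.74380969]), 'force': array([-0.31810604, -0.74720059, -0.3339257 ]), 'moment': array([0.02383249, 0.01597264, 0.02605623]), 'grip_width': 0.09393516823949193} 0.0188
side 370.8187859700899 370.8187859700899 255.25715481220567 198.3924785742179 [[-0.99300627 -0.11785171 -0.00703687  0.56105142]
 [ 0.07051852 -0.63987369  0.76523774 -0.1277187 ]
 [-0.09468729  0.75938965  0.64370932 -1.04548456]
 [ 0.          0.          0.          1.        ]] None ['pixels', 'fx', 'fy', 'cx', 'cy', 'extrinsics']
top 419.9217395284148 419.9217395284148 255.22146047692868 192.32793646359184 [[-0.00722691 -0.99948661  0.03121349 -0.08942582]
 [ 0.98897791 -0.00252766  0.14804157 -0.59133298]
 [-0.14788667  0.03193933  0.98848845 -0.98773396]
 [ 0.          0.          0.          1.        ]] None ['pixels', 'fx', 'fy', 'cx', 'cy', 'extrinsics']
wrist 281.7922420771741 281.7922420771741 258.12812827815674 190.33127502430764 None [[ 2.02392302e-03  2.31177068e-01 -9.72909588e-01 -1.79244842e-01]
 [ 9.99997876e-01 -8.96335449e-05  2.05897601e-03 -1.22168350e-03]
 [ 3.88782701e-04 -9.72911689e-01 -2.31176758e-01 -6.74357040e-02]
 [ 0.00000000e+00  0.00000000e+00  0.00000000e+00  1.00000000e+00]] ['pixels', 'fx', 'fy', 'cx', 'cy', 'T_tool_cam']
```

View pics/top0.png

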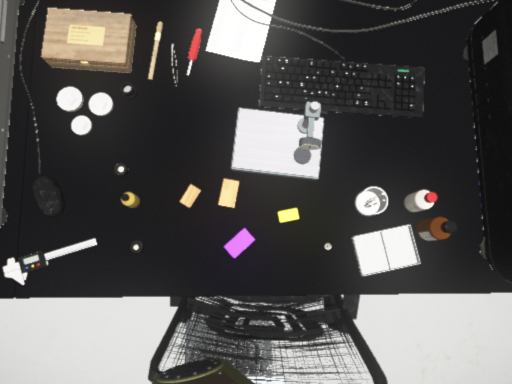

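View pics/side0.png

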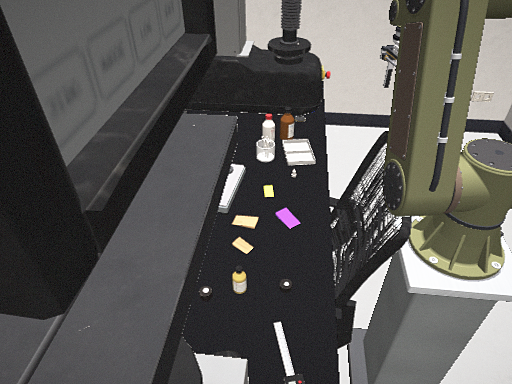

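View pics/wrist0.png

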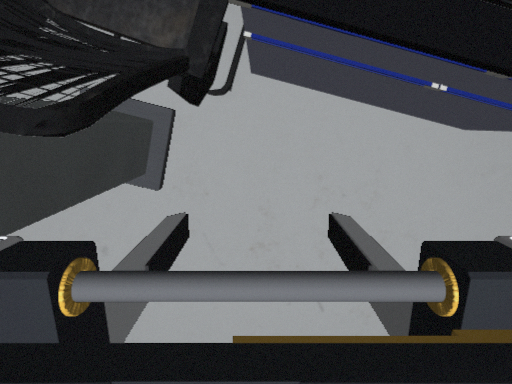

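```bash
cat > h.py <<'E'
import numpy as np,cv2
from station import get_obs,camera
def ray(c,u,v):
    E=c["extrinsics"];R=E[:3,:3];t=E[:3,3]
    d=np.array([(u-c["cx"])/c["fx"],-(v-c["cy"])/c["fy"],-1.])
    return -R.T@t,R.T@d
def onz(c,u,v,z):
    o,d=ray(c,u,v);return o+d*(z-o[2])/d[2]
def proj(c,p):
    E=c["extrinsics"];q=E[:3,:3]@np.array(p)+E[:3,3]
    return c["cx"]+c["fx"]*q[0]/-q[2],c["cy"]-c["fy"]*q[1]/-q[2]
def crop(c,x0,y0,x1,y1,s,name):
    im=c["pixels"][y0:y1,x0:x1,::-1]
    cv2.imwrite("pics/"+name,cv2.resize(im,None,fx=s,fy=s,interpolation=cv2.INTER_CUBIC))
E
python3 - <<'E'
from h import *
c=camera("top");s=camera("side")
print(ray(c,0,0)[0],ray(s,0,0)[0])
crop(c,170,90,350,260,4,"t1.png")
crop(s,180,140,320,310,3,"s1.png")
hsv=cv2.cvtColor(c["pixels"],cv2.COLOR_RGB2HSV)
m=cv2.inRange(hsv,(8,60,120),(24,255,255))
for k in cv2.findContours(m,0,2)[0]:
    if 100<cv2.contourArea(k)<1500:
        r=cv2.minAreaRect(k);b=cv2.boxPoints(r);print(r);print([onz(c,*p,0.006).round(4)[:2] for p in b])
m=((c["pixels"].min(2)>130)*255).astype(np.uint8)
for k in cv2.findContours(m,0,2)[0]:
    if 3000<cv2.contourArea(k)<8000:
        r=cv2.minAreaRect(k);b=cv2.boxPoints(r);print(r);print([onz(c,*p,0.054).round(4)[:2] for p in b])
E
```

```text
[ 0.43809629 -0.05932704  1.06669676] [0.46714001 0.77832718 0.77467137]
((439.41290283203125, 228.42324829101562), (20.870676040649414, 15.653003692626953), 75.0685806274414)
[array([ 0.523 , -0.5391]), array([ 0.5332, -0.5793]), array([ 0.4815, -0.5893]), array([ 0.4716, -0.5495])]
((129.2923126220703, 199.23846435546875), (13.643820762634277, 13.519784927368164), 29.744882583618164)
[array([0.5737, 0.2476]), array([0.6036, 0.232 ]), array([0.5862, 0.2017]), array([0.5564, 0.2174])]
((189.57691955566406, 195.38461303710938), (13.035454750061035, 21.63330841064453), 33.6900634765625)
[array([0.5757, 0.1019]), array([0.6219, 0.0723]), array([0.6031, 0.0445]), array([0.5571, 0.0742])]
((228.30770874023438, 192.46153259277344), (16.86598777770996, 27.848491668701172), 11.309932708740234)
[array([0.5659, 0.0029]), array([ 0.6363, -0.0107]), array([ 0.6276, -0.053 ]), array([ 0.5573, -0.0391])]
((154.51922607421875, 49.903846740722656), (6.079599857330322, 58.834842681884766), 11.309932708740234)
[array([0.9024, 0.1934]), array([1.0668, 0.1676]), array([1.0636, 0.1515]), array([0.8992, 0.1777])]
((309.5, 357.0), (52.0, 127.0), 90.0)
[array([ 0.2639, -0.0683]), array([ 0.2602, -0.3659]), array([ 0.1448, -0.3603]), array([ 0.1495, -0.0678])]
((278.8124084472656, 135.45912170410156), (87.99311828613281, 76.75994110107422), 6.581944942474365)
[array([ 0.6488, -0.0322]), array([ 0.8453, -0.0542]), array([ 0.8197, -0.2755]), array([ 0.6233, -0.2473])]
((86.27242279052734, 34.73103713989258), (85.86903381347656, 49.41206359863281), 4.763641834259033)
[array([0.9392, 0.4449]), array([1.0737, 0.4435]), array([1.0565, 0.225 ]), array([0.9218, 0.2304])]
((240.23011779785156, 25.302589416503906), (55.98380661010742, 66.2913818359375), 14.381393432617188)
[array([0.9571, 0.0342]), array([ 1.137, -0.007]), array([ 1.0993, -0.1492]), array([ 0.9205, -0.1044])]
```

```bash
ls pics
```

```text
s1.png
side0.png
t1.png
top0.png
wrist0.png
```

View pics/t1.png

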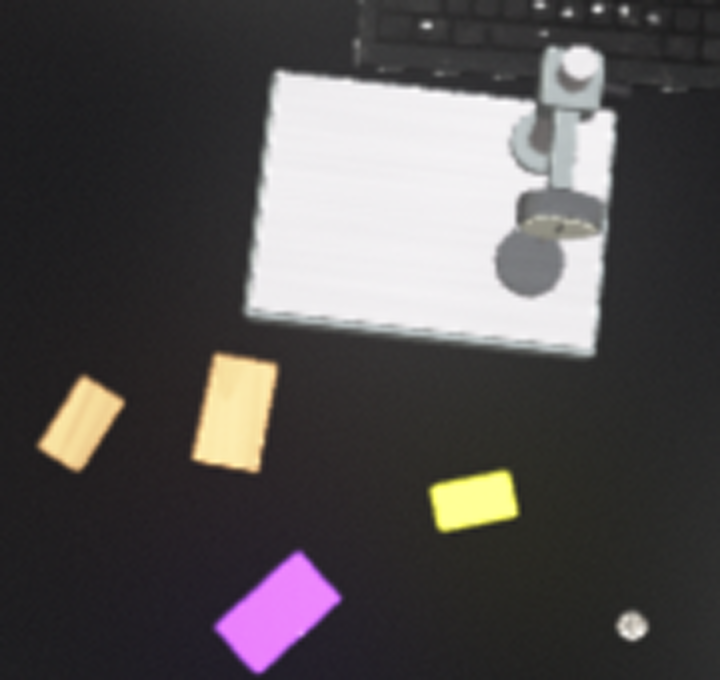

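View pics/s1.png

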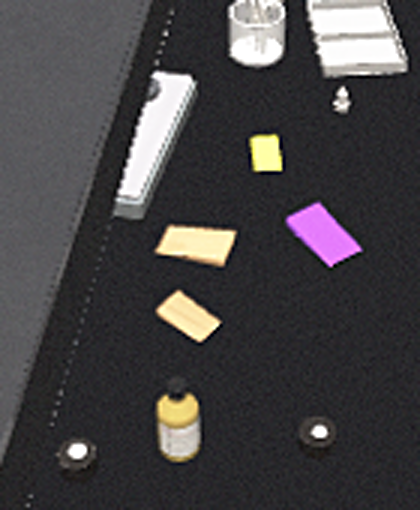

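Run:
```python
from h import *
c=camera("top")
g=c["pixels"].astype(int)
# profile down the front edge
for u in (240,260,290,310): print(u,[(v,g[v,u].mean().round().astype(int)) for v in range(164,182)])
g=c["pixels"]
m=((g.min(2)>200)*255).astype(np.uint8)
k=max([k for k in cv2.findContours(m,0,2)[0] if 3000<cv2.contourArea(k)<8000 and cv2.boundingRect(k)[1]>90 and cv2.boundingRect(k)[1]<200],key=cv2.contourArea)
p=k[:,0,:].astype(float)
print(len(p),p.min(0),p.max(0))
crop(c,220,150,340,190,6,"t2.png")
```

```text
240 [(164, np.int64(238)), (165, np.int64(238)), (166, np.int64(239)), (167, np.int64(234)), (168, np.int64(172)), (169, np.int64(174)), (170, np.int64(100)), (171, np.int64(67)), (172, np.int64(50)), (173, np.int64(46)), (174, np.int64(47)), (175, np.int64(48)), (176, np.int64(45)), (177, np.int64(46)), (178, np.int64(46)), (179, np.int64(46)), (180, np.int64(46)), (181, np.int64(48))]
260 [(164, np.int64(238)), (165, np.int64(239)), (166, np.int64(239)), (167, np.int64(240)), (168, np.int64(239)), (169, np.int64(231)), (170, np.int64(183)), (171, np.int64(180)), (172, np.int64(127)), (173, np.int64(86)), (174, np.int64(56)), (175, np.int64(51)), (176, np.int64(51)), (177, np.int64(50)), (178, np.int64(51)), (179, np.int64(50)), (180, np.int64(49)), (181, np.int64(48))]
290 [(164, np.int64(241)), (165, np.int64(241)), (166, np.int64(239)), (167, np.int64(239)), (168, np.int64(237)), (169, np.int64(237)), (170, np.int64(238)), (171, np.int64(239)), (172, np.int64(240)), (173, np.int64(236)), (174, np.int64(196)), (175, np.int64(179)), (176, np.int64(96)), (177, np.int64(62)), (178, np.int64(52)), (179, np.int64(50)), (180, np.int64(49)), (181, np.int64(49))]
310 [(164, np.int64(236)), (165, np.int64(237)), (166, np.int64(238)), (167, np.int64(240)), (168, np.int64(239)), (169, np.int64(238)), (170, np.int64(238)), (171, np.int64(237)), (172, np.int64(238)), (173, np.int64(238)), (174, np.int64(239)), (175, np.int64(231)), (176, np.int64(178)), (177, np.int64(179)), (178, np.int64(103)), (179, np.int64(67)), (180, np.int64(48)), (181, np.int64(46))]
138 [232. 108.] [320. 176.]
```

View pics/t2.png

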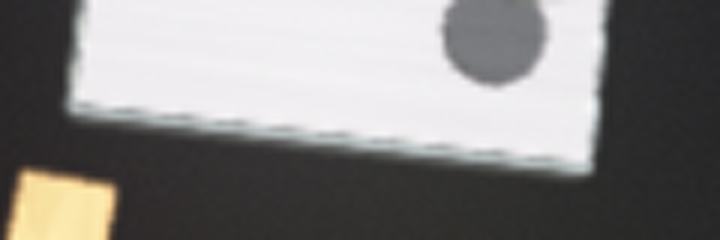

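Run:
```python
from h import *
c=camera("top")
g=c["pixels"].astype(float).mean(2)
def cross(a,th,start,step):
    i=start
    while a[i+step]>th: i+=step
    return i+step*(a[i]-th)/(a[i]-a[i+step])
L=np.array([onz(c,cross(g[v],145,250,-1),v,.054)[:2] for v in range(114,162,2)])
F=np.array([onz(c,u,cross(g[:,u],208,160,1),.054)[:2] for u in range(238,315,3)])
B=np.array([onz(c,u,cross(g[:,u],145,120,-1),.054)[:2] for u in range(245,290,3)])
R=np.array([onz(c,cross(g[v],145,316,1),v,.054)[:2] for v in range(150,170,2)])
def fit(P):
    vx,vy,x,y=cv2.fitLine(P.astype(np.float32),cv2.DIST_HUBER,0,.01,.01).ravel().astype(float)
    return np.array([x,y]),np.array([vx,vy])
def X(a,b):
    (p,d),(q,e)=fit(a),fit(b)
    s=np.linalg.solve(np.c_[d,-e],q-p);return p+d*s[0]
for n,P in zip("LFBR",(L,F,B,R)):
    p,d=fit(P);print(n,p.round(4),np.degrees(np.arctan2(d[1],d[0])).round(2))
fl,fr,bl,br=X(F,L),X(F,R),X(B,L),X(B,R)
print("FL",fl,"FR",fr,"BL",bl,"BR",br)
print(np.linalg.norm(fl-fr),np.linalg.norm(bl-fl),np.linalg.norm(br-fr))
w=fl-fr;ey=w/np.linalg.norm(w);ex=np.array([ey[1],-ey[0]])
ctr=(fl+fr+bl+br)/4
print("yaw",np.degrees(np.arctan2(ex[1],ex[0])),"corner from FL",fl+.015*ex-.02*ey,"from ctr",ctr-.065*ex+.09*ey)
# wedge
hsv=cv2.cvtColor(c["pixels"],cv2.COLOR_RGB2HSV)
m=cv2.inRange(hsv,(8,60,110),(24,255,255))
k=max([k for k in cv2.findContours(m,0,2)[0] if 250<cv2.contourArea(k)<900 and cv2.boundingRect(k)[0]<300],key=cv2.contourArea)
print(cv2.minAreaRect(k), cv2.contourArea(k))
# subpixel via edges of saturation-ish channel r-b
q=c["pixels"].astype(float);a=q[:,:,0]
cl=lambda u,v,z:onz(c,u,v,z)[:2]
Lw=np.array([cl(cross(a[v],140,229,-1),v,.007) for v in range(184,202,2)])
Rw=np.array([cl(cross(a[v],140,229,1),v,.007) for v in range(184,202,2)])
Tw=np.array([cl(u,cross(a[:,u],140,193,-1),.0015) for u in range(226,237,2)])
Bw=np.array([cl(u,cross(a[:,u],140,193,1),.009) for u in range(222,233,2)])
for n,P in zip("LRTB",(Lw,Rw,Tw,Bw)):
    p,d=fit(P);print(n,p.round(4),np.degrees(np.arctan2(d[1],d[0])).round(2))
for n,(A,B_) in dict(TL=(Tw,Lw),TR=(Tw,Rw),BL=(Bw,Lw),BR=(Bw,Rw)).items(): print(n,X(A,B_).round(4))
```

```text
L [ 0.7356 -0.0425] -6.68
F [ 0.6427 -0.1284] 83.24
B [ 0.7977 -0.1214] 83.35
R [ 0.6728 -0.2532] -6.23
FL [ 0.65399968 -0.03298967] FR [ 0.62846228 -0.24830238] BL [ 0.80592864 -0.05077432] BR [ 0.78095353 -0.26496176]
0.21682187235971542 0.15296634143589108 0.15339855551108864
yaw -6.76402942431789 corner from FL [ 0.66653966 -0.05461717] from ctr [ 0.66338871 -0.05222773]
((228.40386962890625, 192.48077392578125), (17.062103271484375, 28.240724563598633), 11.309932708740234) 440.0
L [ 0.5977 -0.0038] -11.63
R [ 0.5976 -0.0473] -10.89
T [ 0.6323 -0.0316] 79.97
B [ 0.5603 -0.0218] 79.63
TL [ 0.6358 -0.0116]
TR [ 0.6285 -0.0532]
BL [0.5649 0.003 ]
BR [ 0.5571 -0.0395]
```

```bash
cat >> h.py <<'E'
from scipy.spatial.transform import Rotation as Ro
def tool():
    o=get_obs();R=Ro.from_euler('xyz',o["eef_rot"]).as_matrix();return o,R
def status():
    o,R=tool();print("t",round(o["time_s"],2),"p",o["ee_pos"].round(4),"F",o["force"].round(2),"w",round(o["grip_width"],4),"q",o["qpos"].round(2))
    print("tool y yaw",np.degrees(np.arctan2(R[1,1],R[0,1])).round(2),"x",R[:,0].round(4));return o,R
E
python3 - <<'E'
from h import *
o,R=status();print(R.round(3))
d=R.T@(np.array([.60,-.052,.2])-o["ee_pos"]);print(d)
s=camera("side")
for p in [(.6634,-.0522,.054),(.6505,-.0335,.054),(.6505,-.0335,.024)]: print(proj(s,p))
E
```

```text
t 0.35 p [ 0.1333 -0.5335  0.2053] F [-0.57  0.19  0.09] w 0.0942 q [-1.39  0.3   1.52  0.    1.32 -0.07]
tool y yaw -75.97 x [-1.e-04  3.e-04 -1.e+00]
[[-0.     0.242 -0.97 ]
 [ 0.    -0.97  -0.242]
 [-1.    -0.    -0.   ]]
[ 0.00543605 -0.35404414 -0.56951318]
(np.float64(224.63138310769222), np.float64(200.46195784889542))
(np.float64(227.7837855825429), np.float64(204.84027180196034))
(np.float64(228.32880826860855), np.float64(212.3495836258653))
```

step_arm --motion '[[[0,0,0,10.3,0,0],[0,0,0,10.3,0,0],[0,-0.05,-0.035,0,0,0],[0,-0.05,-0.035,0,0,0],[0,-0.05,-0.035,0,0,0],[0,-0.05,-0.035,0,0,0],[0,-0.05,-0.035,0,0,0],[0,-0.05,-0.035,0,0,0],[0,-0.05,-0.035,0,0,0],[0,-0.05,-0.035,0,0,0],[0,-0.05,-0.035,0,0,0],[0,-0.05,-0.035,0,0,0]]]' --fingers 0 --squeeze 20

```text
time_s: 1.9
ee_pos: [0.5394, -0.0752, 0.2056]
eef_rot: [2.932, 1.57, -0.324]
force: [-0.6, -1.2, -0.4]
grip_width: 0.0002
```

Run:
```python
from h import *
o,R=status();print(R.T@(np.array([.6634,-.0522,.054])-o["ee_pos"]))
```

```text
t 1.9 p [ 0.5394 -0.0752  0.2056] F [-0.56 -1.24 -0.38] w 0.0002 q [-0.21  0.29  1.54 -0.    1.32  1.48]
tool y yaw -96.57 x [ 4.e-04 -1.e-04 -1.e+00]
[ 0.15165499 -0.03701983 -0.1205176 ]
```

step_arm --motion '[[[0,-0.018,-0.06,0,0,0],[0,-0.019,-0.06,0,0,0],[0.05,0,0,0,0,0],[0.05,0,0,0,0,0],[0.03,0,0,0,0,0],[0,0,0,0,0,0]]]'

```text
time_s: 2.65
ee_pos: [0.66, -0.0539, 0.0732]
eef_rot: [-0.024, 1.566, 3.003]
force: [0.2, 0.2, 0.7]
grip_width: 0.0005
```

Run:
```python
from h import *
o,R=status();print(R.T@(np.array([.6634,-.0522,.054])-o["ee_pos"]))
c=camera("wrist");cv2.imwrite("pics/w1.png",c["pixels"][:,:,::-1])
c=camera("top");crop(c,170,90,350,260,4,"t3.png")
```

```text
t 2.65 p [ 0.66   -0.0539  0.0732] F [0.21 0.24 0.66] w 0.0005 q [-0.14  0.67  1.29  0.    1.18  1.55]
tool y yaw -96.58 x [-4.3e-03  6.0e-04 -1.0e+00]
[ 0.01915699 -0.0020574  -0.00329941]
```

View pics/w1.png

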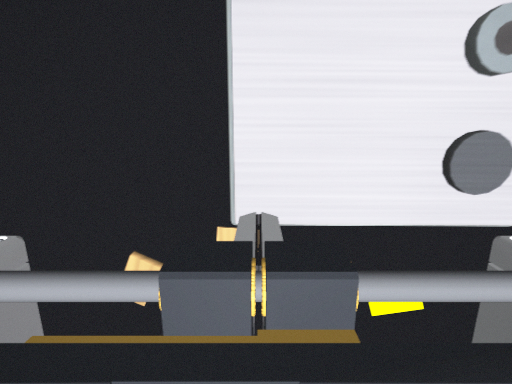

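View pics/t3.png

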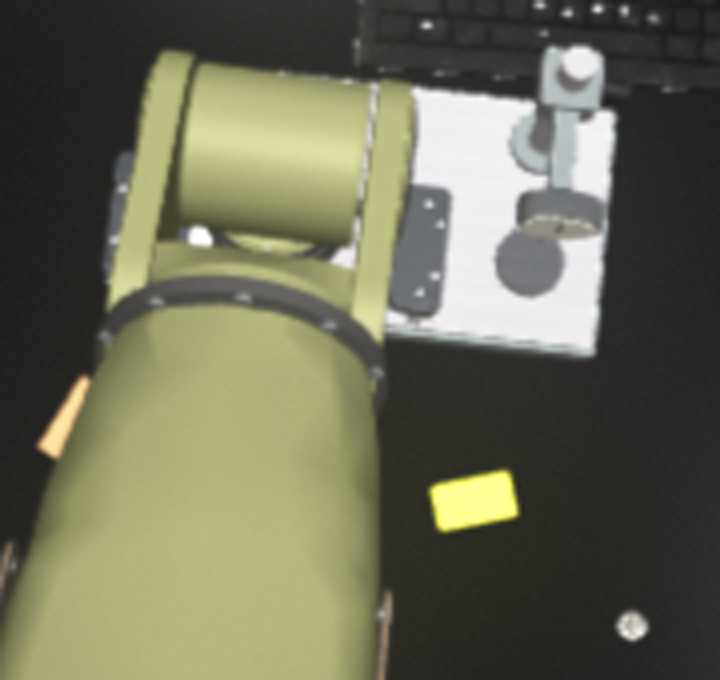

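```bash
cat >> h.py <<'E'
def wonz(c,o,R,u,v,z):
    T=c["T_tool_cam"];d=np.array([(u-c["cx"])/c["fx"],-(v-c["cy"])/c["fy"],-1.])
    W=R@T[:3,:3]@d;p=o["ee_pos"]+R@T[:3,3];return p+W*(z-p[2])/W[2]
E
python3 - <<'E'
from h import *
o,R=tool();c=camera("wrist")
fl=wonz(c,o,R,234.5,222,.054);print("FL",fl)
a=np.radians(-6.6);ex=np.array([np.cos(a),np.sin(a)]);ey=np.array([-ex[1],ex[0]])
print("corner",fl[:2]+.015*ex-.02*ey)
print("wedge tip left",wonz(c,o,R,217,228,.0015))
print("left edge slope", wonz(c,o,R,229,20,.054)-fl)
crop(c,180,190,300,260,6,"w1c.png")
E
```

```text
FL [ 0.65813708 -0.03387213  0.054     ]
corner [ 0.67073892 -0.05546365]
wedge tip left [ 0.635859   -0.00947351  0.0015    ]
left edge slope [ 0.13678249 -0.01493097  0.        ]
```

View pics/w1c.png

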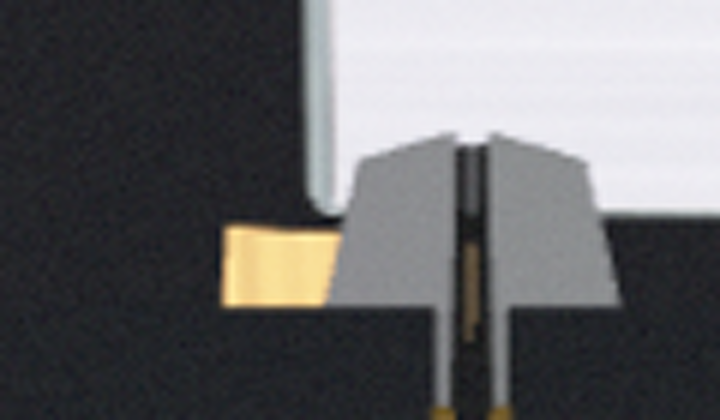

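step_arm --motion '[[[0,0,-0.006,0,0,0],[0.017,0,0,0,0,0],[0.001,0,0,0,0,0],[0.001,0,0,0,0,0],[0.0015,0,0,0,0,0],[0.001,0,0,0,0,0],[0,0,0,0,0,0]]]'

```text
time_s: 3.68
ee_pos: [0.6671, -0.0547, 0.054]
eef_rot: [-2.945, 1.571, 0.082]
force: [-0.1, -0.4, -0.2]
grip_width: 0.0005
```

Run:
```python
from h import *
o,R=status()
```

```text
t 3.67 p [ 0.6671 -0.0547  0.054 ] F [-0.11 -0.38 -0.16] w 0.0005 q [-0.14  0.71  1.28  0.    1.15  1.55]
tool y yaw -96.57 x [ 1.e-04  0.e+00 -1.e+00]
```

step_arm --motion '[[[0.001,0,0,0,0,0],[0.001,0,0,0,0,0],[0.001,0,0,0,0,0],[0,0,0,0,0,0]]]'

```text
time_s: 4.18
ee_pos: [0.6671, -0.0547, 0.0508]
eef_rot: [3.048, 1.571, -0.209]
force: [0.1, 0.1, 2.4]
grip_width: 0.0006
```

step_arm --motion '[[[0.001,0,0,0,0,0],[0.001,0,0,0,0,0],[0,0,0,0,0,0]]]'

```text
time_s: 4.55
ee_pos: [0.6672, -0.0546, 0.0498]
eef_rot: [-2.84, 1.57, 0.187]
force: [-5.6, 1.6, 9.6]
grip_width: 0.0007
```

Run:
```python
from h import *
status();
```

```text
t 4.55 p [ 0.6672 -0.0546  0.0498] F [-5.6   1.57  9.56] w 0.0007 q [-0.14  0.71  1.28  0.    1.15  1.55]
tool y yaw -96.57 x [ 4.e-04  1.e-04 -1.e+00]
```

step_arm --motion '[[[-0.03,0,0,0,0,0],[-0.03,0,0,0,0,0],[-0.02,-0.01,0.037,0,0,0],[-0.02,-0.01,0.037,0,0,0],[0,0,0,0,0,0],[0,0,0,0,0,0]]]' --fingers 0.07 --squeeze 3

```text
time_s: 5.3
ee_pos: [0.5962, -0.0267, 0.1487]
eef_rot: [2.23, 1.571, -1.026]
force: [-0.9, 0.3, 0.2]
grip_width: 0.0572
```

Run:
```python
from h import *
o,R=status()
c=camera("wrist");cv2.imwrite("pics/w2.png",c["pixels"][:,:,::-1])
hsv=cv2.cvtColor(c["pixels"],cv2.COLOR_RGB2HSV)
m=cv2.inRange(hsv,(8,60,90),(24,255,255))
for k in cv2.findContours(m,0,2)[0]:
    if cv2.contourArea(k)>300:
        r=cv2.minAreaRect(k);print(r,[wonz(c,o,R,*p,.005)[:2].round(4) for p in cv2.boxPoints(r)])
```

```text
t 5.3 p [ 0.5962 -0.0267  0.1487] F [-0.86  0.35  0.17] w 0.0572 q [-0.11  0.45  1.45 -0.    1.24  1.58]
tool y yaw -96.58 x [ 1.e-04 -2.e-04 -1.e+00]
((315.5, 335.5), (335.0, 13.0), 0.0) [array([0.3941, 0.1487]), array([0.4142, 0.1445]), array([ 0.3636, -0.2992]), array([ 0.3429, -0.3006])]
((370.1487731933594, 286.77099609375), (59.5120735168457, 23.13899803161621), 82.09283447265625) [array([ 0.4852, -0.1331]), array([ 0.4863, -0.1616]), array([ 0.4004, -0.1708]), array([ 0.3989, -0.1408])]
((146.2987823486328, 286.81097412109375), (23.52191734313965, 59.19130325317383), 6.340191841125488) [array([0.4379, 0.1619]), array([0.5199, 0.1354]), array([0.5131, 0.107 ]), array([0.4306, 0.1321])]
((43.10000228881836, 227.2000274658203), (32.64659118652344, 63.50433349609375), 63.43495178222656) [array([0.5761, 0.2851]), array([0.6031, 0.2065]), array([0.5652, 0.1989]), array([0.5365, 0.2793])]
((175.14149475097656, 194.9745635986328), (27.99057388305664, 42.34471893310547), 23.498565673828125) [array([0.5782, 0.1032]), array([0.6222, 0.0743]), array([0.6058, 0.0469]), array([0.5608, 0.0751])]
((256.583740234375, 180.82740783691406), (35.76601791381836, 62.412418365478516), 4.085616588592529) [array([0.5646, 0.0051]), array([ 0.6375, -0.0097]), array([ 0.6299, -0.0498]), array([ 0.5565, -0.037 ])]
```

View pics/w2.png

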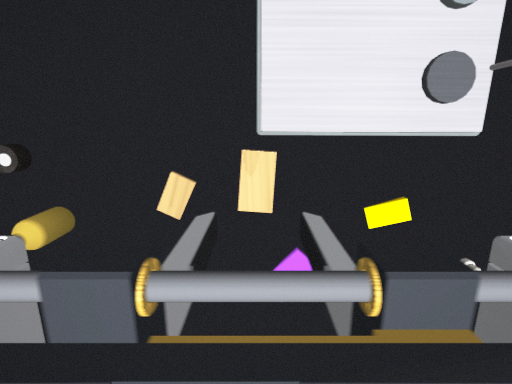

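Run:
```python
from h import *
o,R=status();c=camera("wrist");crop(c,230,100,300,220,5,"w2c.png")
a=np.radians(-6.6);ex=np.array([np.cos(a),np.sin(a)]);ey=np.array([-ex[1],ex[0]])
g=c["pixels"].astype(int).mean(2)
print(g[110,250:266].round()); print(g[125:140,300].round())
for u,v in ((259,132),(261,131)):
  fl=wonz(c,o,R,u,v,.054)[:2]; print(fl,fl+.015*ex-.02*ey)
```

```text
t 5.35 p [ 0.5962 -0.0267  0.1483] F [-0.26 -0.1   0.44] w 0.0609 q [-0.11  0.45  1.45 -0.    1.24  1.58]
tool y yaw -96.59 x [-6.e-04 -0.e+00 -1.e+00]
[ 39.  32.  33.  36.  38.  34.  95. 162. 183. 179. 196. 226. 237. 237.
 237. 237.]
[239. 240. 237. 238. 237. 234. 209. 187. 188. 178.  84.  36.  42.  34.
  37.]
[ 0.65468951 -0.03238324] [ 0.66729135 -0.05397475]
[ 0.65539535 -0.03437703] [ 0.66799719 -0.05596855]
```

View pics/w2c.png

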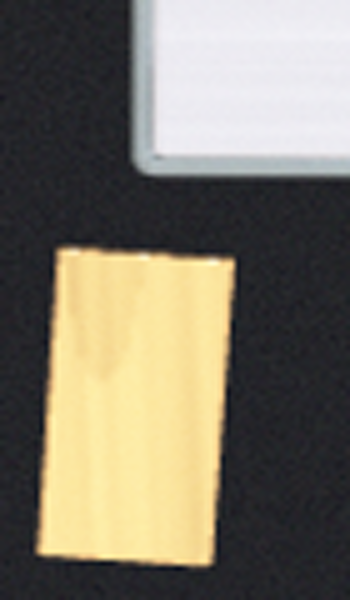

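step_arm --motion '[[[0.05,-0.002,0,0,0,0],[0.05,0,0,0,0,0],[0.03,0,0,0,0,0],[0.01,0,0,0,0,0],[0.002,0,0,0,0,0],[0,0,0,0,0,0],[0,0,0,0,0,0]]]'

```text
time_s: 6.28
ee_pos: [0.5967, -0.0245, 0.008]
eef_rot: [-3.124, 1.569, -0.097]
force: [-0.5, -0.3, -0.2]
grip_width: 0.0701
```

Lower to about 3.5 mm above the bench, then close gently.

step_arm --motion '[[[0.002,0,0,0,0,0],[0.002,0,0,0,0,0],[0,0,0,0,0,0]]]'

```text
time_s: 6.65
ee_pos: [0.596, -0.0244, 0.0028]
eef_rot: [0.084, 1.571, 3.111]
force: [-0.6, -0.2, -0.3]
grip_width: 0.0703
```

step_arm --motion '[[[0,0,0,0,0,0],[0,0,0,0,0,0],[0,0,0,0,0,0],[0,0,0,0,0,0],[0,0,0,0,0,0],[0,0,0,0,0,0]]]' --fingers 0.038 --squeeze 3

```text
time_s: 7.4
ee_pos: [0.5961, -0.0244, 0.003]
eef_rot: [-2.996, 1.571, 0.031]
force: [-0.0, -0.1, 0.3]
grip_width: 0.0406
```

step_arm --motion '[[[0,0.005,0,0,0,0],[0,0.006,0,0,0,0],[0,0.006,0,0,0,0],[0,0.0045,0,0,0,0],[0,0,0,0,0,0]]]'

```text
time_s: 8.02
ee_pos: [0.5936, -0.0462, 0.003]
eef_rot: [1.905, 1.571, -1.352]
force: [-0.3, -0.2, 0.6]
grip_width: 0.0404
```

step_arm --motion '[[[0,0,0,0,0,0],[0,0,0,0,0,0],[0,0,0,0,0,0],[0,0,0,0,0,0]]]' --fingers 0.06

```text
time_s: 8.52
ee_pos: [0.5936, -0.0457, 0.0029]
eef_rot: [-0.824, 1.571, 2.203]
force: [0.0, -0.3, -0.7]
grip_width: 0.0597
```

step_arm --motion '[[[-0.04,0,0,0,0,0],[-0.05,0,0,0,0,0],[0,0,0.05,0,0,0],[0,0,0.015,0,0,0],[0,0,0,0,0,0],[0,0,0,0,0,0]]]' --fingers 0 --squeeze 20

```text
time_s: 9.28
ee_pos: [0.5298, -0.0384, 0.0931]
eef_rot: [3.107, 1.57, -0.149]
force: [-0.0, -0.0, 0.1]
grip_width: 0.0038
```

Run:
```python
from h import *
o,R=status();c=camera("wrist");crop(c,150,80,400,240,3,"w3c.png")
hsv=cv2.cvtColor(c["pixels"],cv2.COLOR_RGB2HSV)
m=cv2.inRange(hsv,(8,60,90),(24,255,255))
a=np.radians(-6.6);ex=np.array([np.cos(a),np.sin(a)]);ey=np.array([-ex[1],ex[0]])
f=np.array([.667,-.0545])
for k in cv2.findContours(m,0,2)[0]:
    if cv2.contourArea(k)>300:
        r=cv2.minAreaRect(k)
        if r[0][1]<250: print(r,[((p-f)@ex).round(4).item().__repr__()+","+((p-f)@ey).round(4).item().__repr__() for p in [wonz(c,o,R,*q,.005)[:2] for q in cv2.boxPoints(r)]])
```

```text
t 9.28 p [ 0.5298 -0.0384  0.0931] F [-0.   -0.03  0.14] w 0.0038 q [-0.14  0.38  1.69 -0.    1.07  1.54]
tool y yaw -96.57 x [ 6.e-04 -1.e-04 -1.e+00]
((132.5, 143.0), (38.20232391357422, 56.03148651123047), 21.12472152709961) ['-0.1074,0.1486', '-0.0594,0.1241', '-0.0717,0.0924', '-0.1207,0.1159']
((258.4734802246094, 123.89823913574219), (45.09988021850586, 79.82279968261719), 3.814074993133545) ['-0.1073,0.0258', '-0.0358,0.0196', '-0.0384,-0.0207', '-0.1102,-0.0171']
```

View pics/w3c.png

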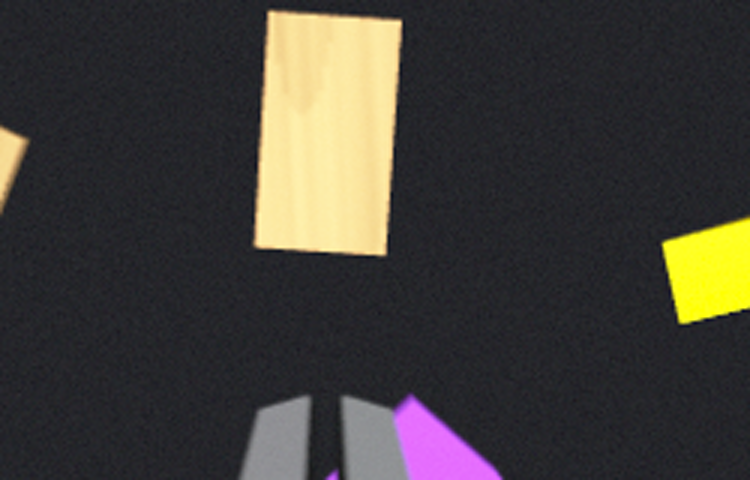

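Run:
```python
from h import *
c=camera("top")
for X,Y in ((300,552),(216,627),(341,600)):
  p=onz(c,X/4+170,Y/4+90,.01);print(p)
```

```text
[ 0.50565405 -0.06712788  0.01      ]
[ 0.4592847  -0.01465184  0.01      ]
[ 0.47552863 -0.0926693   0.01      ]
```

step_arm --motion '[[[0.05,-0.002,0,0,0,0],[0.03,0,0,0,0,0],[0.008,0,0,0,0,0],[0,0,0,0,0,0],[0,0,0,0,0,0]]]'

```text
time_s: 10.0
ee_pos: [0.5301, -0.0364, 0.0062]
eef_rot: [3.136, 1.569, -0.121]
force: [-0.3, -0.8, -0.4]
grip_width: 0.0006
```

step_arm --motion '[[[0,0,-0.008,0,0,0],[0,0,-0.008,0,0,0],[0,0,-0.008,0,0,0],[0,0,-0.005,0,0,0],[0,0,-0.005,0,0,0],[0,0,-0.005,0,0,0],[0,0,-0.004,0,0,0],[0,0,0,0,0,0]]]'

```text
time_s: 11.0
ee_pos: [0.5722, -0.0413, 0.0049]
eef_rot: [3.069, 1.571, -0.187]
force: [0.5, -1.2, 0.9]
grip_width: 0.001
```

```bash
cat >> h.py <<'E'
def ff(tag):
    o,R=status();a=np.radians(-6.6);ex=np.array([np.cos(a),np.sin(a)]);ey=np.array([-ex[1],ex[0]])
    d=o["ee_pos"][:2]-np.array([.667,-.0545]);print("tcp in foot frame",d@ex,d@ey)
    c=camera("wrist");cv2.imwrite(f"pics/{tag}.png",c["pixels"][:,:,::-1]);c=camera("side");crop(c,160,140,320,270,4,tag+"s.png")
E
python3 -c "
from h import *
ff('w4')"
```

```text
t 11.0 p [ 0.5722 -0.0413  0.0049] F [ 0.53 -1.17  0.93] w 0.001 q [-0.14  0.59  1.61 -0.    0.94  1.55]
tool y yaw -96.57 x [ 1.e-04 -0.e+00 -1.e+00]
tcp in foot frame -0.09570086179502615 0.0022649016574971415
```

View pics/w4s.png

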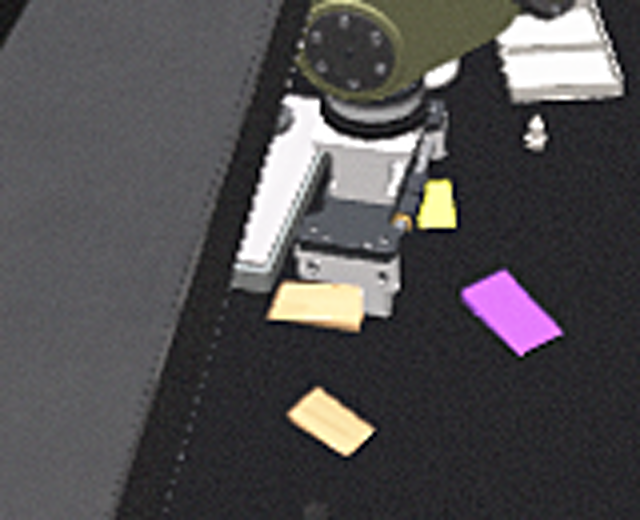

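View pics/w4.png

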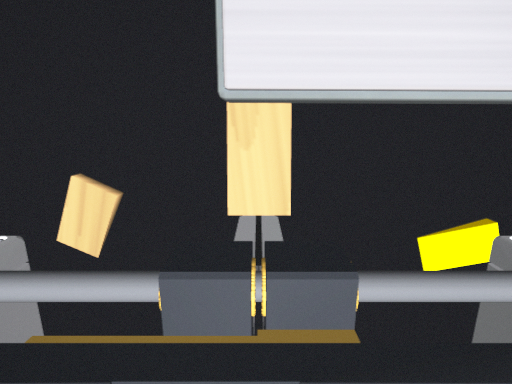

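step_arm --motion '[[[0,0,-0.005,0,0,0],[0,0,-0.005,0,0,0],[0,0,-0.004,0,0,0],[0,0,-0.004,0,0,0],[0,0,-0.003,0,0,0],[0,0,0,0,0,0]]]'

```text
time_s: 11.85
ee_pos: [0.593, -0.0437, 0.0049]
eef_rot: [-2.996, 1.571, 0.031]
force: [0.1, -0.1, -0.2]
grip_width: 0.0009
```

step_arm --motion '[[[0,0,-0.002,0,0,0],[0,0,-0.001,0,0,0],[0,0,0,0,0,0]]]'

```text
time_s: 12.22
ee_pos: [0.5959, -0.044, 0.005]
eef_rot: [2.923, 1.571, -0.333]
force: [0.2, 0.2, -0.1]
grip_width: 0.0003
```

step_arm --motion '[[[0,0,-0.001,0,0,0],[0,0,-0.001,0,0,0],[0,0,0,0,0,0]]]'

```text
time_s: 12.6
ee_pos: [0.5979, -0.0442, 0.005]
eef_rot: [3.079, 1.571, -0.177]
force: [-0.0, -0.4, 0.6]
grip_width: 0.0002
```

step_arm --motion '[[[0,0,-0.001,0,0,0],[0,0,-0.001,0,0,0],[0,0,0,0,0,0]]]'

```text
time_s: 12.98
ee_pos: [0.5996, -0.0445, 0.0049]
eef_rot: [-0.041, 1.57, 2.986]
force: [-4.2, -0.4, 0.7]
grip_width: 0.0008
```

step_arm --motion '[[[0,0,-0.001,0,0,0],[0,0,-0.001,0,0,0],[0,0,0,0,0,0]]]'

```text
time_s: 13.35
ee_pos: [0.6011, -0.0446, 0.0049]
eef_rot: [-0.008, 1.569, 3.019]
force: [-8.3, 1.3, 5.9]
grip_width: 0.0003
```

step_arm --motion '[[[0,0,-0.001,0,0,0],[0,0,0,0,0,0]]]'

```text
time_s: 13.6
ee_pos: [0.6017, -0.0446, 0.0049]
eef_rot: [-0.017, 1.568, 3.01]
force: [-11.9, 1.9, 7.8]
grip_width: 0.0004
```

step_arm --motion '[[[0,0,-0.001,0,0,0],[0,0,0,0,0,0]]]'

```text
time_s: 13.85
ee_pos: [0.6022, -0.0447, 0.0049]
eef_rot: [-0.01, 1.567, 3.017]
force: [-14.9, 1.3, 10.3]
grip_width: 0.0005
```

step_arm --motion '[[[0,0,0.004,0,0,0],[0,0,0.015,0,0,0],[0,0,0.005,0,0,0],[-0.05,0,0,0,0,0],[-0.05,0,0,0,0,0],[0,0,0,0,0,0],[0,0,0,0,0,0]]]'

```text
time_s: 14.72
ee_pos: [0.5798, -0.0422, 0.1044]
eef_rot: [-0.106, 1.571, 2.921]
force: [-0.2, 0.1, -1.0]
grip_width: 0.0003
```

Run:
```python
from h import *
o,R=tool()
ff('w5')
c=camera("wrist");hsv=cv2.cvtColor(c["pixels"],cv2.COLOR_RGB2HSV)
m=cv2.inRange(hsv,(8,60,90),(24,255,255))
a=np.radians(-6.6);ex=np.array([np.cos(a),np.sin(a)]);ey=np.array([-ex[1],ex[0]])
for k in cv2.findContours(m,0,2)[0]:
    x,y,w,h=cv2.boundingRect(k)
    if cv2.contourArea(k)>300 and y+h<250:
        print(x,y,w,h,[((P-np.array([.667,-.0545]))@np.c_[ex,ey]).round(4) for P in [wonz(c,o,R,x,y+h,.010)[:2],wonz(c,o,R,x+w,y+h,.010)[:2]]])
```

```text
t 14.72 p [ 0.5798 -0.0422  0.1044] F [-0.23  0.13 -1.03] w 0.0003 q [-0.14  0.47  1.54  0.    1.14  1.55]
tool y yaw -96.58 x [-3.e-04  1.e-04 -1.e+00]
tcp in foot frame -0.08800436272575494 0.0022446068694188834
0 205 29 31 [array([-0.1353,  0.2728]), array([-0.1353,  0.2426])]
123 164 46 57 [array([-0.1187,  0.1428]), array([-0.1187,  0.0956])]
237 118 44 43 [array([-0.0569,  0.0248]), array([-0.0569, -0.0181])]
```

View pics/w5.png

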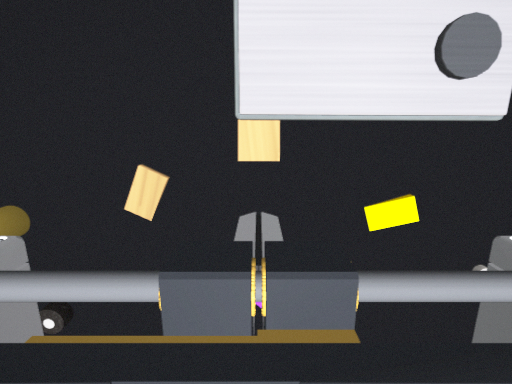

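View pics/w5s.png

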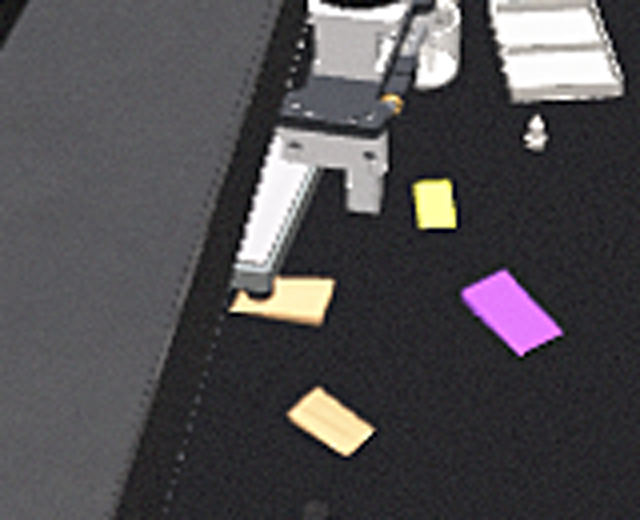

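step_arm --motion '[[[0,0,-0.044,0,0,0],[0,0.002,-0.044,0,0,0],[0.03,0,0,0,0,0],[0.014,0,0,0,0,0],[0.002,0,0,0,0,0],[0.001,0,0,0,0,0],[0,0,0,0,0,0]]]'

```text
time_s: 15.75
ee_pos: [0.6674, -0.0542, 0.059]
eef_rot: [-3.135, 1.569, -0.108]
force: [-1.1, 0.4, 0.0]
grip_width: 0.0006
```

step_arm --motion '[[[0.001,0,0,0,0,0],[0.0005,0,0,0,0,0],[0,0,0,0,0,0]]]'

```text
time_s: 16.12
ee_pos: [0.6671, -0.0542, 0.0565]
eef_rot: [3.094, 1.571, -0.162]
force: [0.1, -0.4, 0.3]
grip_width: 0.0006
```

step_arm --motion '[[[0.001,0,0,0,0,0],[0.001,0,0,0,0,0],[0,0,0,0,0,0]]]'

```text
time_s: 16.5
ee_pos: [0.667, -0.0542, 0.0543]
eef_rot: [0.03, 1.57, 3.056]
force: [0.4, -0.6, 0.6]
grip_width: 0.0003
```

step_arm --motion '[[[0.0005,0,0,0,0,0],[0,0,0,0,0,0]]]'

```text
time_s: 16.75
ee_pos: [0.6672, -0.0542, 0.0541]
eef_rot: [-3.081, 1.571, -0.054]
force: [-0.8, 0.6, 2.4]
grip_width: 0.001
```

Contact at about 54.1 mm; press harder.

step_arm --motion '[[[0.0005,0,0,0,0,0],[0.0005,0,0,0,0,0],[0,0,0,0,0,0],[0,0,0,0,0,0]]]'

```text
time_s: 17.25
ee_pos: [0.6673, -0.0542, 0.054]
eef_rot: [-3.096, 1.57, -0.069]
force: [-5.4, 0.1, 8.9]
grip_width: 0.0007
```

step_arm --motion '[[[0.0005,0,0,0,0,0],[0.0003,0,0,0,0,0],[0,0,0,0,0,0],[0,0,0,0,0,0],[0,0,0,0,0,0],[0,0,0,0,0,0]]]'

```text
time_s: 18.0
ee_pos: [0.6673, -0.0542, 0.0539]
eef_rot: [-3.125, 1.57, -0.098]
force: [-7.1, 1.1, 15.4]
grip_width: 0.0006
```

Run:
```python
from h import *
ff('w6');status()
c=camera("top");crop(c,170,90,350,260,4,"t6.png")
```

```text
t 18.0 p [ 0.6673 -0.0542  0.0539] F [-7.11  1.15 15.4 ] w 0.0006 q [-0.14  0.71  1.28  0.    1.15  1.55]
tool y yaw -96.57 x [ 8.e-04 -1.e-04 -1.e+00]
tcp in foot frame 0.0002466486079938332 0.0003209487234571696
t 18.1 p [ 0.6673 -0.0542  0.0539] F [-8.93  0.92 15.79] w 0.0003 q [-0.14  0.71  1.28  0.    1.15  1.55]
tool y yaw -96.57 x [ 8.e-04 -1.e-04 -1.e+00]
```

View pics/w6s.png

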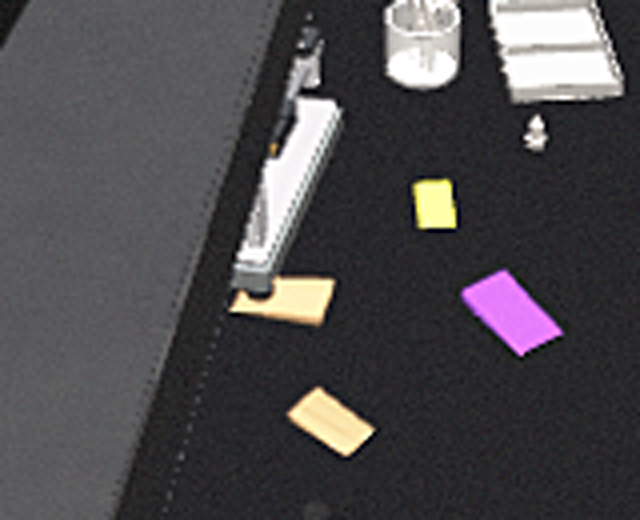

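View pics/w6.png

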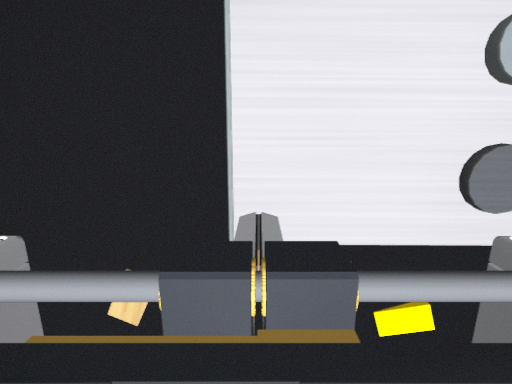

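```bash
python3 -c "
from station import ticket
from h import *
ticket.hand_in();status()"
```

```text
the job is handed in; nothing more can be done
the job is handed in; nothing more can be done
```

I pressed the front-left corner to feel the rock, pushed the wedge in under the short foot, and handed the job in at about 18 s with the fingertips still pressing the corner. No verdict was reported.

- **Rock test:** the corner sank from about 54 mm to 49.8 mm before the foot met the bench, with about 9.6 N on the fingers at the end.
- **Wedge alignment:** the wedge lay about 20 mm to the left of the foot, so I closed the fingers lightly on its sides and slid it across the bench without lifting it. It still sat about 4° off, and pushing on its butt straightened it.
- **Wedge insertion:** I pushed until it jammed. The wrist picture puts the thin end about 12 mm past the foot's middle and 2 to 3 mm to the side, with the foot sitting on it.
- **Too much push:** the last push reached about 15 N sideways, over the 5 to 10 N at which the wedge jams. That is below the 20 N needed to slide the stand, and I saw no shift in the pictures.
- **Final press:** the fingers hold about 15.5 N down on the corner point, and the fingertips stay at 53.9 mm, so the corner no longer sinks. About 7 to 9 N of sideways force, pushing back on the tool, remains in the press.

Two measurements disagreed slightly. The top and wrist cameras placed the corner and the wedge 2 to 4 mm apart, so I used an average for the foot, and the plate measured 153 × 217 mm against the stated 160 × 220 mm.

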